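Gather the seal stones in the red corner of the seal case

ROBOT

A 7-joint arm with a two-finger parallel gripper is mounted at the origin on the work surface. World frame = base frame: x ahead of the robot, y to its left, z up, the work surface at z = 0. Lengths are in m, angles in rad, forces in N, time in s.
With the tool pointing down it reaches from about 0.4 to 0.85 m from the base axis. Payload 10.4 kg.
Tool frame: the origin (TCP) lies between the finger pads; the fingertips stand 22 mm ahead of it and the grasp point (between the pads) lies 3 mm ahead of it (r.tips_ahead is the distance from the TCP to the fingertips, in m); z points along the fingers, y is the line along which they close (so a half turn about z gives the same grasp; the last joint's range is limited). The gripper opens to 85 mm and grips with 20 to 120 N. Pads are 22 mm wide; open, the fingers measure 114 mm over their backs; the gripper's body (76 mm by 85 mm) begins 54 mm behind the grasp point. The pads swing forward as they close: fully open they stand 13 mm farther back than shut.
Start: joints at [-1.225, 0.332, -0.065, 1.46, 0.022, 1.35, -0.088], TCP at [0.225, 0.583, 0.253] pointing down, gripper open.
Joint ranges: [-2.6, 2.6], [-0.5, 2.12], [-1.47, 1.34], [0.16, 2.42], [-1.27, 4.41], [0.06, 2.06], [-2.6, 2.6]. Speed limits (rad/s): [2.22, 2.22, 2.79, 2.79, 3.14, 3.14, 3.14].

INTERFACE

Orientations are given as a unit quaternion [x, y, z, w].
In Python, from rig import r, eyes gives the robot as it stands. The module is installed in compiled form; this text tells all that it offers.
- The arm moves only by the shell command python3 -m crank 'ROWS' [FORCE]. ROWS is JSON, a list of rows, each a list of 3 entries, a list of its own where there are three numbers: the shift along the world's x, y, z scaled (see below), then the turn, a rotation vector about the world's x, y, z scaled (see below), then the closure, from 0 (fully open) to 1 (shut). In form: [[[dx, dy, dz], [wx, wy, wz], gripper], ...]. A call has 1 to 5 rows; each row shifts and turns the commanded pose from where the row before left it; what a row does not reach is not made up. The controller multiplies each number of a shift by 750 mm and each number of a turn by 30 degrees. A row lasts 1/12 s, in which the tool goes at most 41.7 mm and 7.16 degrees, less where a joint would pass 70% of its speed; a pose out of reach is approached as far as the arm can. A call with a number of a shift or a turn outside -1 to 1 is refused whole. A call with a gripper value outside its range is refused whole. The fingers move at their own pace and stop on an object; FORCE is the grip in N (left out, the last holds). Time passes only in rows, so rows that do not move let the fingers close. It gives the time, the measured TCP pose, the force, the opening and the grip force at its end, in the units of the state.
- r.state(): the state, without advancing time (a new reading comes with each control period).
- eyes.read_camera(name): name is "scene" or "top"; returns a dict with "frame" (400x640x3 uint8, red, green, blue), "fx", "fy", "cx", "cy" (pixels), "dist" ([k1, k2, p1, p2, k3] as OpenCV has them; the pictures are not rectified), "world_from_camera" (4x4, takes a point from camera to world coordinates). Camera axes: x right, y down, z forward; pixel columns grow to the right and rows downward; lengths in m; the calibration is good to about 2 mm. A picture is of the moment at which its call begins. There is no depth.
- r.finish_job(): hands the job in; it is judged then, once.
The state is a dict: "clock": time; "qpos": joint angles; "qd": joint speeds; "joint_efforts": joint torques, N m; "tcp_pos": TCP position; "orientation": TCP orientation; "contact_force": force on the tool from outside, world axes, zero at the start; "moment": the same for the moment, N m; "width": finger opening in m; "finger_force": force on a finger pad.
Only numpy, scipy, OpenCV 4.12 (cv2) and the standard library are available. Lean on these libraries where they do the work, as an engineer would, in place of code of your own. Each camera call takes 0.05 s, during which the arm holds its last target. There are 200 camera calls.

TASK

Press the seal case's blue cover down until it snaps shut over the paste, then lift the case clear of the table (the black bar is its handle) and tip it towards the red corner until all four loose stones have slid together into that corner. Finish still holding it there, in the air, resting on nothing, clearly tilted down to the red corner along both of its sides (about 30 degrees in all is good), with the cover shut and the stones at rest; leave the things on the turntable alone.

Things in the scene. Friction and masses are not known exactly. Their poses are not given: they have to be found in the camera images.
- case: Seal case: loose grey plastic tote, 200 (x) x 130 (y) x 40 mm high, 0.4 to 0.65 kg, black carrying bar above. Origin: centre of its underside; x along its length, z up. Walls 4, floor 5 mm. A divider at x = -38 mm parts the covered paste well (-x end) from the open stone tray (inside x -36 to 96, y -61 to 61 mm), whose +x, -y corner is painted red.
- bar_mid (a point): Grip point on the carrying bar, at (20, 0, 91) mm in the case frame. The bar runs along case x from -41 to 101 mm, 12 mm wide (y), 18 mm high (z 82 to 100), clear below it down to the 40 mm walls; 16 mm wide posts at x = -38 and 98 mm hold it. Take it from above, fingers closing along case y.
- red_corner (a point): The red corner of the stone tray: on the inner floor where the two walls meet, at (96, -61, 5) mm in the case frame. Axes as the case.
- cover (a joint): Blue cover of the paste well, 55 (case x) x 125 (case y) x 5 mm, hinged along its +y edge. 0 = shut, 0.75 rad = fully open (its start). A light spring pushes it open (2 N at its middle); near shut its free edge snaps under a sprung steel catch on the case's -y side, which takes 6 to 10 N at the middle; it then stays at 0 by itself.
- cover_pad (a point): White round mark in the middle of the cover's upper face, 62 mm from the hinge line; moves with the cover. Shut, it lies at (-69, 0, 45.5) mm in the case frame. Pressing straight down over that place with shut fingers, clear of the bar's post, shuts the cover.
- cover_hinge (a point): Middle of the cover's hinge line, at (-69, 62, 40.5) mm in the case frame; the hinge line runs along case x.
- turn_base: Fixed foot under the round beech turntable (disc 280 mm across, its top 30 mm above the table), which carries the pots and seals to the robot's left. Origin: its underside centre. Bystander.
- stone0: Loose polished ochre stone disc, 20 mm across, 14 mm high, 12 g, flat on the floor of the stone tray. Origin: centre of its underside as it starts. It slides once the tray slopes more than about 14 degrees, and along a wall into the corner from about 25 degrees of tilt.
- stone1: Loose polished green stone disc, 20 mm across, 14 mm high, 12 g, flat on the floor of the stone tray. Origin: centre of its underside as it starts. It slides once the tray slopes more than about 14 degrees, and along a wall into the corner from about 25 degrees of tilt.
- stone2: Loose polished brick red stone disc, 20 mm across, 14 mm high, 12 g, flat on the floor of the stone tray. Origin: centre of its underside as it starts. It slides once the tray slopes more than about 14 degrees, and along a wall into the corner from about 25 degrees of tilt.
- stone3: Loose polished cream stone disc, 20 mm across, 14 mm high, 12 g, flat on the floor of the stone tray. Origin: centre of its underside as it starts. It slides once the tray slopes more than about 14 degrees, and along a wall into the corner from about 25 degrees of tilt.
- seal0: Bystander: upright cylindrical cream stone seal, 24 mm across, 58 mm high, on the turntable. Origin: underside centre.
- seal1: Bystander: upright cylindrical green stone seal, 24 mm across, 58 mm high, on the turntable. Origin: underside centre.
- seal2: Bystander: upright cylindrical dark red stone seal, 24 mm across, 58 mm high, on the turntable. Origin: underside centre.
- seal3: Bystander: upright cylindrical black stone seal, 24 mm across, 58 mm high, on the turntable. Origin: underside centre.
- brush_pot: Bystander: blue glazed brush pot, 84 mm across, 105 mm high, brushes to 190 mm, on the turntable. Origin: underside centre.
- brush_holder: Bystander: stainless steel brush holder, 68 mm across, 100 mm high, brushes to 180 mm, on the turntable. Origin: underside centre.
- back_rack: Bystander: fixed low wooden rack at the table's far edge, 100 x 400 mm, 132 mm high with its jars. Origin: underside centre.
- paper_stack: Bystander: fixed stack of paper, 200 x 240 x 30 mm, with a brass weight (to 44 mm), far right. Origin: underside centre.
- ink_slab: Bystander: fixed black ink slab, 130 x 190 x 22 mm, on the right. Origin: underside centre.
Things that resemble listed ones, but are neither listed nor needed, are in the scene too. What is meant by the case is not orange, and is the larger of those in its own colour.

How it is judged:
On the way, in this order (a step that is already met when the one before it is completed fails the run):
1. the cover is pressed shut while the case stands on the table (value of joint cover below 0.03 rad and height (world z) of case below 0.02 m), for 0.3 s.
2. the case is lifted clear of the table (height (world z) of red_corner above 0.04 m), for 0.2 s.
At the end, for the whole second after the job is handed in: Fingers hold the case, red corner over 30 mm above the table, resting on nothing, both sides falling to the red corner by 8 degrees or more, whole tilt under 60; cover shut (below 0.03 rad); each stone in the tray within 73 mm of the red corner; case and stones at rest (contact force between case and the fingers above 2 N and height (world z) of red_corner above 0.03 m and angle between case's own x axis and vertical above 1.71 rad and angle between case's own y axis and vertical below 1.43 rad and angle between case's own z axis and vertical below 1.05 rad and value of joint cover below 0.03 rad and linear speed of each of case, stone0, stone1, stone2, stone3 below 0.02 m/s and contact force between case and seal0 below 0.2 N and contact force between case and seal1 below 0.2 N and contact force between case and seal2 below 0.2 N and contact force between case and seal3 below 0.2 N and contact force between case and brush_pot below 0.2 N and contact force between case and brush_holder below 0.2 N and contact force between case and turn_base below 0.2 N and contact force between case and back_rack below 0.2 N and contact force between case and paper_stack below 0.2 N and contact force between case and ink_slab below 0.2 N and distance between each of stone0, stone1, stone2, stone3 and red_corner below 0.073 m and z of each of stone0, stone1, stone2, stone3 in the frame of case below 0.036 m); the arm keeps its last pose, push and grip.
It fails at once if a seal or pot on the turntable is shifted by more than 30 mm (distance of any of seal0, seal1, seal2, seal3, brush_pot, brush_holder from where it was at the start of the episode above 0.03 m).
It also fails if it takes over 51 s, if anything falls off the work surface, if the arm or the gripper's body presses on something with over 40 N, if the wrist force passes 120 N, or if a joint passes its speed limit or range.

## Working session

There is one attempt and no reset: what is moved stays moved. The work goes in short steps, Python scripts to look and compute and a shell command to move; the robot and the scene stay as the last step left them, time stands still between calls to the robot, and variables do not carry over. Pictures are saved under pics/ and viewed, at most 10 in all, crops included, and the job is handed in when it is done.

```bash
mkdir -p pics; cat > h.py <<'E'
import numpy as np, cv2
from rig import r, eyes
def cam(n):
    c=eyes.read_camera(n); c['K']=np.array([[c['fx'],0,c['cx']],[0,c['fy'],c['cy']],[0,0,1.]]); c['d']=np.array(c['dist'],float); c['T']=np.array(c['world_from_camera']); return c
def save(c,name,crop=None,s=1):
    f=c['frame'][:,:,::-1]
    if crop: x0,y0,x1,y1=crop; f=f[y0:y1,x0:x1]
    cv2.imwrite('pics/'+name,cv2.resize(f,None,fx=s,fy=s,interpolation=cv2.INTER_CUBIC))
def ray(c,uv,z):
    p=cv2.undistortPoints(np.array([[uv]],float),c['K'],c['d'])[0,0]
    d=c['T'][:3,:3]@[p[0],p[1],1]; o=c['T'][:3,3]
    return o+d*(z-o[2])/d[2]
def proj(c,P):
    Ti=np.linalg.inv(c['T']); return cv2.projectPoints(np.array(P,float).reshape(-1,3),cv2.Rodrigues(Ti[:3,:3])[0],Ti[:3,3],c['K'],c['d'])[0][:,0]
E
python3 - <<'E'
from h import *
for n in ('scene','top'): c=cam(n); save(c,n+'0.png',None,1.25); print(n,c['T'].round(3).tolist(),c['fx'])
print(r.state())
E
```

```text
scene [[-0.596, 0.421, -0.684, 1.24], [0.803, 0.326, -0.5, 0.53], [0.013, -0.847, -0.532, 0.668], [0.0, 0.0, 0.0, 1.0]] 382.46810838654005
top [[0.012, -0.993, 0.121, 0.297], [-1.0, -0.01, 0.018, -0.042], [-0.017, -0.121, -0.992, 1.83], [0.0, 0.0, 0.0, 1.0]] 516.725615814031
{'clock': 0.1, 'qpos': array([-1.22458698,  0.33278073, -0.06464598,  1.4608586 ,  0.02159734,
        1.34989898, -0.08849975]), 'qd': array([ 0.00058433, -0.00178495, -0.00021576, -0.00243328,  0.00050625,
       -0.00136338, -0.00219164]), 'joint_efforts': array([ 3.69779718e-04, -6.26741838e+01,  4.82157210e-02, -3.92431176e+01,
        1.62489881e-02,  6.88628134e-03,  5.74947450e-06]), 'tcp_pos': array([0.22523566, 0.5826747 , 0.25261218]), 'orientation': array([ 1.83377106e-01,  9.83042443e-01, -6.20424721e-04, -7.89750634e-05]), 'contact_force': array([0.66840413, 0.22986909, 0.71022939]), 'moment': array([ 0.02707732, -0.05657266, -0.04166661]), 'finger_force': 0.0, 'width': 0.08524618091210798}
```

View pics/scene0.png

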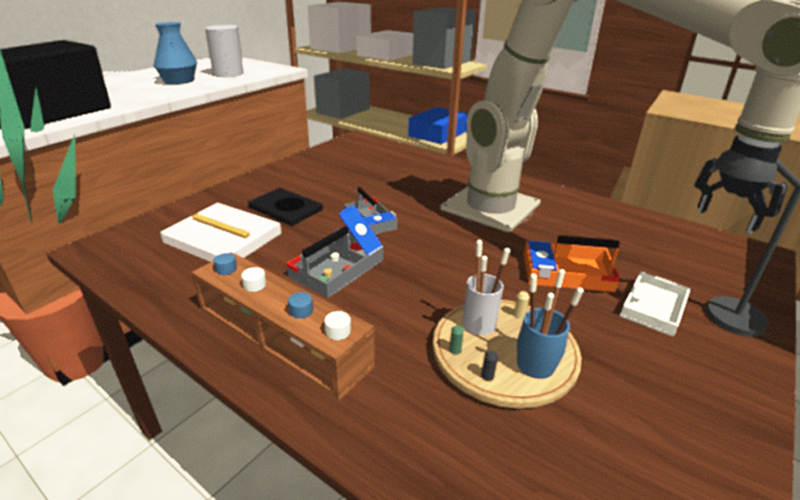

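View pics/top0.png

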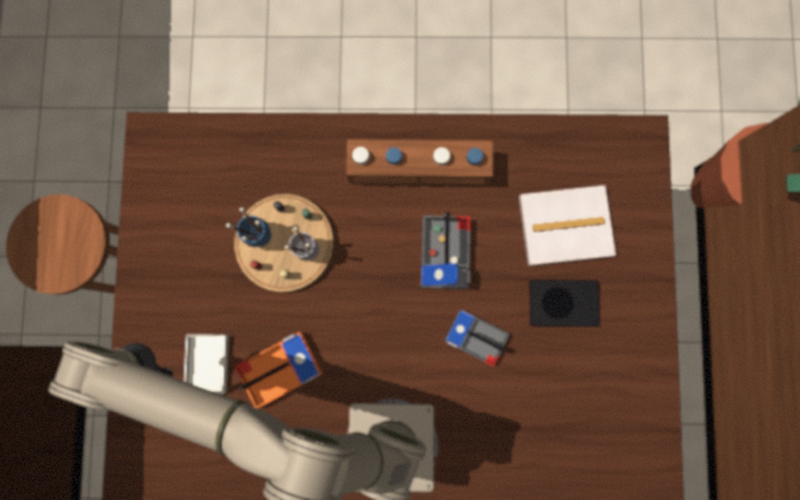

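Candidates (in the enlarged top picture): the large grey case with stones at (446,250), a small grey case at (479,338), an orange case at (278,370) and a white tray at (207,363). The description (not orange, larger of the greys) picks (446,250). In the scene picture it is at (336,258). Next is a close crop to check that.

```bash
python3 - <<'E'
from h import *
a=cam('scene');b=cam('top')
f=cv2.resize(a['frame'][145:245,215:325],None,fx=5,fy=5,interpolation=cv2.INTER_CUBIC)
g=cv2.resize(b['frame'][165:237,325:387],None,fx=4,fy=7*0+4,interpolation=cv2.INTER_CUBIC)
o=np.zeros((500,800,3),np.uint8);o[:500,:550]=f;o[:288,552:800]=g
cv2.imwrite('pics/c1.png',o[:,:,::-1])
E
```

```text
(no output)
```

View pics/c1.png

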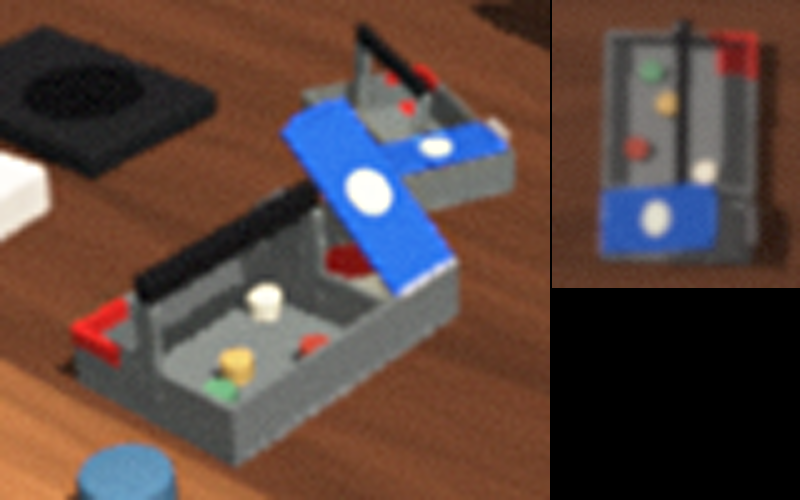

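The crop confirms it: a large grey case with 4 stones, a black bar, the blue cover open and the red corner at crop (75,328) in the scene view and (757,35) in the top view. Fitting the pose now.

```bash
cat >> h.py <<'E'
from scipy.spatial.transform import Rotation as R
E
python3 - <<'E'
from h import *
from scipy.optimize import least_squares
a=cam('scene');b=cam('top')
S=[((100,65,0),235,465),((100,65,40),235,409),((-100,65,40),458,262),((-100,65,0),458,308),((100,-65,40),75,328),((101,0,91),150,288)]
T=[((100,65,40),605,32),((100,-65,40),758,34),((-100,65,40),600,255),((-100,-65,40),752,262),((101,0,100),683,24)]
uvS=np.array([[215+x/5,145+y/5] for _,x,y in S]);uvT=np.array([[325+(x-552)/4,165+y/4] for _,x,y in T])
W=lambda p,L:(R.from_euler('z',p[2]).apply(np.array([q[0] for q in L])/1000)+[p[0],p[1],0])
res=lambda p:np.r_[(proj(a,W(p,S))-uvS).ravel(),(proj(b,W(p,T))-uvT).ravel()]
s=least_squares(res,[.6,-.1,0],loss='soft_l1');p=s.x;print(p,np.degrees(p[2]));print(res(p).reshape(-1,2).round(1).tolist())
for n,q in dict(bar=(20,0,91),pad=(-69,0,45.5),red=(96,-61,5)).items():print(n,W(p,[(q,)]))
E
```

```text
[ 0.53592829 -0.14663211 -0.01768151] -1.0130761550242062
[[1.0, -0.6], [0.1, -0.9], [0.6, -1.4], [0.6, 0.2], [0.2, -1.2], [-1.1, -0.1], [0.4, -0.9], [-0.9, -0.4], [0.2, 0.1], [-0.3, -0.6], [0.4, -2.0]]
bar [[ 0.55592516 -0.14698572  0.091     ]]
pad [[ 0.46693908 -0.14541214  0.0455    ]]
red [[ 0.63083477 -0.20931991  0.005     ]]
```

```bash
python3 -c "
from h import *;print(r.tips_ahead)"
python3 -m crank '[[[0.015,-0.045,0.027],[0,0,0.134],1],[[0.015,-0.045,0.027],[0,0,0.134],1],[[0.015,-0.045,0.027],[0,0,0.134],1],[[0.015,-0.045,0.027],[0,0,0.134],1],[[0.015,-0.045,0.027],[0,0,0.134],1]]' 40
python3 -m crank '[[[0.016,-0.052,0],[0,0,0],1],[[0.016,-0.052,0],[0,0,0],1],[[0.016,-0.052,0],[0,0,0],1],[[0.016,-0.052,0],[0,0,0],1],[[0.016,-0.052,0],[0,0,0],1]]'
```

```text
0.022
clock: 0.72
tcp_pos: [0.2818, 0.4125, 0.3555]
orientation: [0.007, 1.0, 0.0, -0.0]
contact_force: [1.0, 0.3, -0.2]
width: 0.0255
finger_force: 0.0
clock: 1.13
tcp_pos: [0.3417, 0.2172, 0.3547]
orientation: [0.009, 1.0, 0.0, 0.0]
contact_force: [0.3, 0.5, 0.7]
width: 0.0002
finger_force: 0.0
```

```bash

python3 -m crank '[[[0.0167,-0.0483,0],[0,0,0],1],[[0.0167,-0.0483,0],[0,0,0],1],[[0.0167,-0.0483,0],[0,0,0],1],[[0.0167,-0.0483,0],[0,0,0],1],[[0.0167,-0.0483,0],[0,0,0],1]]'
python3 -m crank '[[[0.0167,-0.0483,0],[0,0,0],1],[[0.0167,-0.0483,0],[0,0,0],1],[[0.0167,-0.0483,0],[0,0,0],1],[[0.0167,-0.0483,0],[0,0,0],1],[[0.0167,-0.0483,0],[0,0,0],1]]'
python3 -m crank '[[[0,0,-0.05],[0,0,0],1],[[0,0,-0.05],[0,0,0],1],[[0,0,-0.05],[0,0,0],1],[[0,0,-0.04],[0,0,0],1],[[0,0,0],[0,0,0],1]]'
python3 - <<'E'
from h import *
print(r.state()['tcp_pos'])
a=cam('scene');b=cam('top')
f=cv2.resize(a['frame'][120:240,215:325],None,fx=5,fy=5,interpolation=cv2.INTER_CUBIC)
g=cv2.resize(b['frame'][165:237,325:387],None,fx=4,fy=4,interpolation=cv2.INTER_CUBIC)
o=np.zeros((600,800,3),np.uint8);o[:600,:550]=f;o[:288,552:800]=g
cv2.imwrite('pics/c2.png',o[:,:,::-1])
E
```

```text
clock: 1.55
tcp_pos: [0.4043, 0.0361, 0.3548]
orientation: [0.009, 1.0, 0.0, 0.0]
contact_force: [1.2, 0.7, -0.1]
width: 0.0002
finger_force: 0.0
clock: 1.97
tcp_pos: [0.4668, -0.1451, 0.355]
orientation: [0.009, 1.0, 0.0, 0.001]
contact_force: [1.3, 0.9, 0.5]
width: 0.0
finger_force: 0.0
clock: 2.38
tcp_pos: [0.4638, -0.1424, 0.2072]
orientation: [0.009, 1.0, 0.0, -0.004]
contact_force: [-1.0, 0.7, -0.7]
width: -0.0001
finger_force: 0.0
[ 0.46379873 -0.14238255  0.20721781]
```

View pics/c2.png

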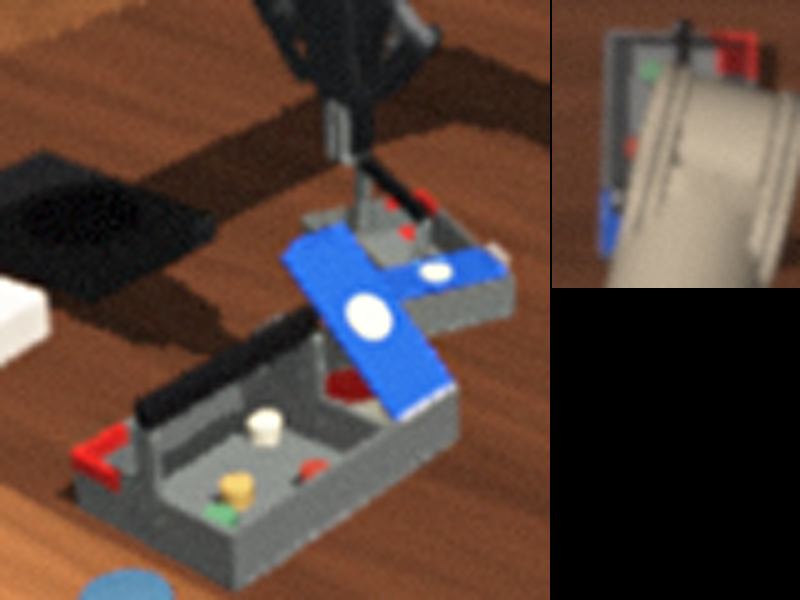

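The shut fingers hang over the cover, with tips near crop (350,160). The cover is still open and nothing has been disturbed. Correcting the drift and descending.

```bash

python3 -m crank '[[[0.004,-0.004,-0.04],[0,0,0],1],[[0,0,-0.04],[0,0,0],1],[[0,0,0],[0,0,0],1]]'
python3 -m crank '[[[0,0,-0.015],[0,0,0],1],[[0,0,-0.015],[0,0,0],1],[[0,0,-0.015],[0,0,0],1],[[0,0,-0.01],[0,0,0],1],[[0,0,0],[0,0,0],1]]'
```

```text
clock: 2.73
tcp_pos: [0.469, -0.1454, 0.1504]
orientation: [0.009, 1.0, 0.0, -0.002]
contact_force: [-0.8, 1.1, -0.6]
width: -0.0
finger_force: 0.0
clock: 3.15
tcp_pos: [0.4694, -0.1457, 0.1098]
orientation: [0.009, 1.0, 0.0, -0.001]
contact_force: [-0.2, 0.6, -0.4]
width: 0.0001
finger_force: 0.3
```

```bash

python3 -m crank '[[[-0.002,0,-0.012],[0,0,0],1],[[0,0,-0.012],[0,0,0],1],[[0,0,-0.012],[0,0,0],1],[[0,0,-0.008],[0,0,0],1],[[0,0,0],[0,0,0],1]]'
python3 -m crank '[[[0,0,-0.004],[0,0,0],1],[[0,0,-0.003],[0,0,0],1],[[0,0,0],[0,0,0],1]]'
```

```text
clock: 3.57
tcp_pos: [0.4676, -0.1459, 0.0765]
orientation: [0.009, 1.0, -0.0, -0.001]
contact_force: [1.5, 2.1, 1.0]
width: -0.0002
finger_force: 0.6
clock: 3.82
tcp_pos: [0.4682, -0.1464, 0.0727]
orientation: [0.009, 1.0, -0.0, -0.0]
contact_force: [-2.0, -0.5, 3.6]
width: 0.0003
finger_force: 1.2
```

```bash

python3 -m crank '[[[0,0,-0.004],[0,0,0],1],[[0,0,-0.003],[0,0,0],1],[[0,0,0],[0,0,0],1]]'
python3 -m crank '[[[0,0,-0.003],[0,0,0],1],[[0,0,-0.002],[0,0,0],1],[[0,0,0],[0,0,0],1]]'
```

```text
clock: 4.07
tcp_pos: [0.4684, -0.1464, 0.0674]
orientation: [0.009, 1.0, -0.0, 0.0]
contact_force: [-0.8, -1.4, 6.4]
width: 0.0001
finger_force: 2.4
clock: 4.32
tcp_pos: [0.4687, -0.1465, 0.065]
orientation: [0.009, 1.0, 0.0, 0.0]
contact_force: [-9.3, 0.8, 28.8]
width: 0.0004
finger_force: 14.3
```

```bash

python3 -m crank '[[[0,0,-0.001],[0,0,0],1],[[0,0,0],[0,0,0],1],[[0,0,0],[0,0,0],1],[[0,0,0],[0,0,0],1],[[0,0,0],[0,0,0],1]]'
python3 -m crank '[[[0,0,0.02],[0,0,0],1],[[0,0,0.04],[0,0,0],1],[[0,0,0.05],[0,0,0],1],[[0,0,0.05],[0,0,0],0.5],[[0,0,0.02],[0,0,0],0.5]]' 90
python3 - <<'E'
from h import *
a=cam('scene');b=cam('top')
f=cv2.resize(a['frame'][120:240,215:325],None,fx=5,fy=5,interpolation=cv2.INTER_CUBIC)
g=cv2.resize(b['frame'][165:237,325:387],None,fx=4,fy=4,interpolation=cv2.INTER_CUBIC)
o=np.zeros((600,800,3),np.uint8);o[:600,:550]=f;o[:288,552:800]=g
cv2.imwrite('pics/c3.png',o[:,:,::-1])
E
```

```text
clock: 4.73
tcp_pos: [0.4688, -0.1465, 0.0646]
orientation: [0.009, 1.0, 0.001, 0.0]
contact_force: [-11.7, 1.3, 32.0]
width: 0.0002
finger_force: 15.9
clock: 5.15
tcp_pos: [0.4697, -0.1466, 0.2022]
orientation: [0.009, 1.0, 0.0, 0.002]
contact_force: [-0.5, 0.2, 0.2]
width: 0.023
finger_force: 0.0
```

View pics/c3.png

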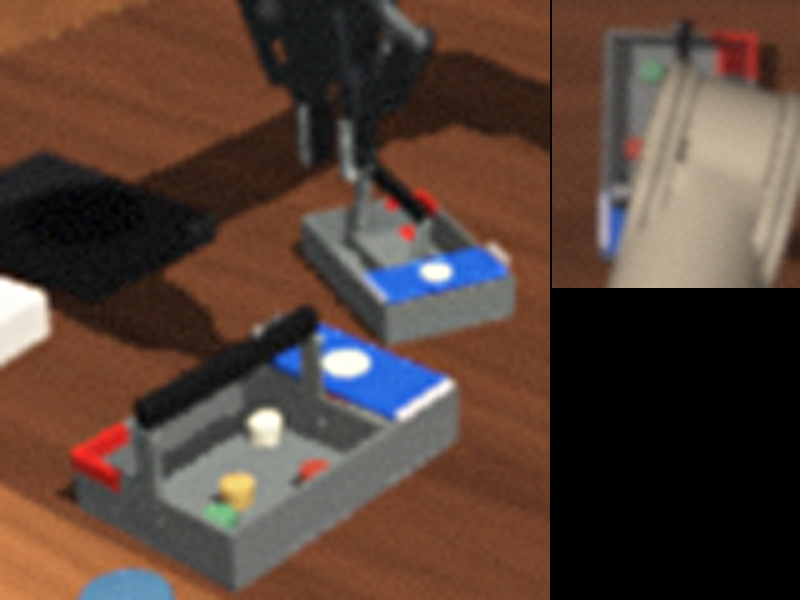

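The cover lies flat and shut (blue at crop (365,370)), and the case and stones have not moved. Now to the bar.

```bash

python3 -m crank '[[[0.04,0,0],[0,0,0],0.4],[[0.04,0,0],[0,0,0],0.4],[[0.035,0,0],[0,0,0],0.4],[[0,0,-0.02],[0,0,0],0.4],[[0,0,0],[0,0,0],0.4]]'
python3 -m crank '[[[0,0,-0.04],[0,0,0],0.4],[[0,0,-0.04],[0,0,0],0.4],[[0,0,-0.02],[0,0,0],0.4],[[0,0,0],[0,0,0],0.4]]'
```

```text
clock: 5.67
tcp_pos: [0.5538, -0.1453, 0.179]
orientation: [0.009, 1.0, -0.001, -0.003]
contact_force: [-1.0, -1.1, -0.4]
width: 0.0517
finger_force: 0.0
clock: 6.0
tcp_pos: [0.5514, -0.1454, 0.1042]
orientation: [0.009, 1.0, 0.0, -0.003]
contact_force: [-0.1, 0.2, -0.6]
width: 0.0513
finger_force: 0.0
```

```bash

python3 -m crank '[[[0.005,-0.002,-0.012],[0,0,0],0.4],[[0,0,0],[0,0,0],0.4],[[0,0,0],[0,0,0],0.7],[[0,0,0],[0,0,0],1],[[0,0,0],[0,0,0],1]]' 100
python3 -m crank '[[[0,0,0],[0,0,0],1],[[0,0,0],[0,0,0],1],[[0,0,0],[0,0,0],1],[[0,0,0],[0,0,0],1],[[0,0,0],[0,0,0],1]]'
```

```text
clock: 6.42
tcp_pos: [0.5588, -0.1476, 0.0998]
orientation: [0.009, 1.0, 0.0, 0.001]
contact_force: [-0.7, -0.4, 0.0]
width: 0.0153
finger_force: 0.0
clock: 6.83
tcp_pos: [0.5588, -0.1475, 0.1]
orientation: [0.009, 1.0, 0.0, 0.001]
contact_force: [-1.6, 0.8, 6.7]
width: 0.0098
finger_force: 98.2
```

Gripped, but about 6 mm high. I'll regrip lower for security.

```bash

python3 -m crank '[[[0,0,0],[0,0,0],0.7],[[0,0,0],[0,0,0],0.7],[[0,0,-0.006],[0,0,0],0.7],[[-0.002,0,-0.003],[0,0,0],0.7],[[0,0,0],[0,0,0],0.7]]'
python3 -m crank '[[[0,0,0],[0,0,0],1],[[0,0,0],[0,0,0],1],[[0,0,0],[0,0,0],1],[[0,0,0],[0,0,0],1],[[0,0,0],[0,0,0],1]]' 100
```

```text
clock: 7.25
tcp_pos: [0.5561, -0.1474, 0.0913]
orientation: [0.009, 1.0, 0.0, -0.001]
contact_force: [-0.3, 0.0, -0.6]
width: 0.0256
finger_force: 0.0
clock: 7.67
tcp_pos: [0.5568, -0.1475, 0.0921]
orientation: [0.009, 1.0, 0.0, 0.0]
contact_force: [-0.9, 0.6, -1.0]
width: 0.0101
finger_force: 97.9
```

Good. Lifting gently.

```bash

python3 -m crank '[[[0,0,0.005],[0,0,0],1],[[0,0,0.01],[0,0,0],1],[[0,0,0.02],[0,0,0],1],[[0,0,0.025],[0,0,0],1],[[0,0,0.03],[0,0,0],1]]'
python3 -m crank '[[[0,0,0.03],[0,0,0],1],[[0,0,0.03],[0,0,0],1],[[0,0,0.03],[0,0,0],1],[[0,0,0.03],[0,0,0],1],[[0,0,0.02],[0,0,0],1]]'
python3 -m crank '[[[-0.02,0,0.02],[0,0,0],1],[[-0.02,0,0.01],[0,0,0],1],[[-0.02,0,0],[0,0,0],1],[[0,0,0],[0,0,0],1],[[0,0,0],[0,0,0],1]]'
python3 -c "
from h import *
s=r.state();print(s['qpos'].round(2),s['moment'].round(2),s['contact_force'].round(1))"
```

```text
clock: 8.08
tcp_pos: [0.5559, -0.1474, 0.1597]
orientation: [0.009, 1.0, 0.0, -0.001]
contact_force: [-0.9, 0.5, -7.4]
width: 0.0104
finger_force: 98.4
clock: 8.5
tcp_pos: [0.5568, -0.1479, 0.2671]
orientation: [0.009, 1.0, 0.0, 0.001]
contact_force: [0.5, -0.0, -5.9]
width: 0.0105
finger_force: 98.6
clock: 8.92
tcp_pos: [0.5112, -0.1476, 0.2875]
orientation: [0.009, 1.0, 0.001, 0.0]
contact_force: [0.3, 0.3, -7.6]
width: 0.0103
finger_force: 98.5
[-0.6   0.12  0.87  1.69 -0.1   1.37  1.84] [ 0.04 -0.15  0.01] [ 0.3  0.3 -7.6]
```

```bash

python3 -m crank '[[[0,0,0],[0.08,0.08,0],1],[[0,0,0],[0.1,0.1,0],1],[[0,0,0],[0.1,0.1,0],1],[[0,0,0],[0.1,0.1,0],1],[[0,0,0],[0,0,0],1]]' 
python3 -m crank '[[[0,0,0],[0.1,0.1,0],1],[[0,0,0],[0.1,0.1,0],1],[[0,0,0],[0.1,0.1,0],1],[[0,0,0],[0.05,0.05,0],1],[[0,0,0],[0,0,0],1]]'
python3 - <<'E'
from h import *
s=r.state();print(s['qpos'].round(2),s['moment'].round(2))
Rt=R.from_quat(s['orientation']);print(Rt.as_matrix().round(3))
E
```

```text
clock: 9.33
tcp_pos: [0.5125, -0.1482, 0.2851]
orientation: [0.01, 0.99, 0.099, -0.103]
contact_force: [0.9, 0.2, -7.9]
width: 0.0108
finger_force: 98.6
clock: 9.75
tcp_pos: [0.5123, -0.1481, 0.2853]
orientation: [0.009, 0.964, 0.186, -0.191]
contact_force: [0.6, 0.8, -6.6]
width: 0.0102
finger_force: 99.3
[-0.2   0.57  0.81  1.34 -0.51  1.93  2.14] [-1.07 -1.41 -0.1 ]
[[-0.926  0.09  -0.366]
 [-0.053  0.93   0.363]
 [ 0.373  0.355 -0.857]]
```

```bash

python3 -m crank '[[[0,0,0],[0,0,0],1],[[0,0,0],[0,0,0],1],[[0,0,0],[0,0,0],1],[[0,0,0],[0,0,0],1],[[0,0,0],[0,0,0],1]]' 
python3 - <<'E'
from h import *
a=cam('scene')
save(a,'s4.png',(190,40,390,220),4*0.8)
b=cam('top');save(b,'t4.png',(280,140,440,260),4)
E
```

```text
clock: 10.17
tcp_pos: [0.5119, -0.1472, 0.2876]
orientation: [0.008, 0.964, 0.187, -0.19]
contact_force: [-0.2, 0.6, -6.2]
width: 0.0107
finger_force: 99.1
```

View pics/s4.png

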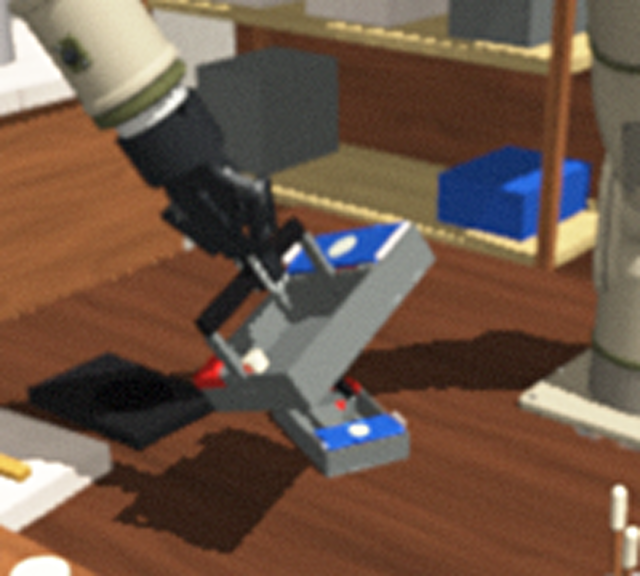

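The case is in the air and tilted, with the cover shut and the cream stone by the red corner at (255,360). The other stones are hidden behind the near wall, so I'm checking the top view.

View pics/t4.png

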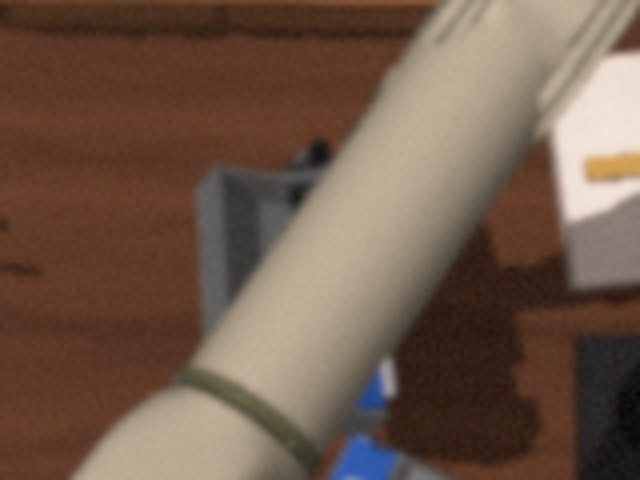

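```bash
cat >> h.py <<'E'
def case_pose():
    s=r.state(); M=R.from_quat(s['orientation']).as_matrix()
    # tool axes -> case axes: case x=-tool x, y=tool y, z=-tool z
    C=np.column_stack([-M[:,0],M[:,1],-M[:,2]])
    t=np.array(s['tcp_pos'])-C@np.array([.020,0,.092]); return C,t
E
python3 - <<'E'
from h import *
a=cam('scene');C,t=case_pose()
v=C.T@(a['T'][:3,3]-t);print('cam in case',v.round(3))
red=t+C@np.array([.096,-.061,.005]);print('red',red)
P=np.array([[100,65,40],[100,-65,40],[-100,65,40],[-100,65,0],[100,65,0],[101,0,91],[96,-61,5],[86,-51,19],[86,-31,19],[86,-11,19],[86,9,19]])/1e3
print(((proj(a,t+P@C.T)-[190,40])*3.2).round(0).tolist())
E
```

```text
cam in case [0.592 0.83  0.436]
red [ 0.54534115 -0.16826945  0.16278303]
[[290.0, 369.0], [196.0, 375.0], [416.0, 217.0], [437.0, 253.0], [316.0, 405.0], [205.0, 327.0], [224.0, 401.0], [228.0, 382.0], [242.0, 381.0], [256.0, 380.0], [270.0, 379.0]]
```

```bash

python3 -m crank '[[[0,0,0],[0.1,0,0],1],[[0,0,0],[0.1,0,0],1],[[0,0,0],[0,0,0.15],1],[[0,0,0],[0,0,0.15],1],[[0,0,0],[0,0,0.15],1]]' 
python3 - <<'E'
from h import *
s=r.state();print(s['qpos'].round(2));C,t=case_pose();print(C.round(3))
E
```

```text
clock: 10.73
tcp_pos: [0.5117, -0.1481, 0.287]
orientation: [-0.114, 0.946, 0.213, -0.218]
contact_force: [0.3, 0.7, -5.2]
width: 0.0107
finger_force: 99.3
[-0.13  0.62  0.72  1.27 -0.46  2.01  2.36]
[[ 0.879 -0.124  0.46 ]
 [ 0.309  0.883 -0.353]
 [-0.363  0.452  0.815]]
```

```bash

python3 -m crank '[[[0,0,0],[0,0,0],1],[[0,0,0],[0,0,0],1],[[0,0,0],[0,0,0],1]]' 
python3 - <<'E'
from h import *
a=cam('scene');b=cam('top')
C,t=case_pose();v=C.T@(a['T'][:3,3]-t);print('cam in case',v.round(3))
f=cv2.resize(a['frame'][100:190,235:335],None,fx=5,fy=5,interpolation=cv2.INTER_CUBIC)
g=cv2.resize(b['frame'][165:245,325:385],None,fx=4,fy=4,interpolation=cv2.INTER_CUBIC)
o=np.zeros((450,745,3),np.uint8);o[:450,:500]=f;o[:320,502:742]=g
cv2.imwrite('pics/c5.png',o[:,:,::-1])
P=np.array([[100,65,40],[100,-65,40],[96,-61,5],[86,-51,19],[86,-31,19],[86,-11,19],[66,-51,19],[66,-31,19]])/1e3
print(((proj(a,t+P@C.T)-[235,100])*5).round(0).tolist())
E
```

```text
clock: 10.98
tcp_pos: [0.5117, -0.1478, 0.2871]
orientation: [-0.112, 0.946, 0.213, -0.217]
contact_force: [0.3, -0.7, -5.1]
width: 0.0106
finger_force: 99.4
cam in case [0.73  0.685 0.495]
[[279.0, 254.0], [104.0, 305.0], [150.0, 340.0], [154.0, 307.0], [179.0, 300.0], [206.0, 292.0], [166.0, 282.0], [192.0, 274.0]]
```

View pics/c5.png

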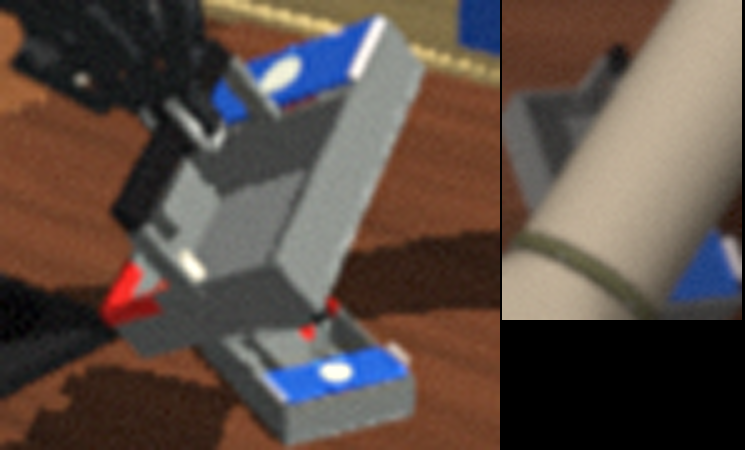

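The cover is shut. The cream stone is at crop (190,265), about (66,-31) in the tray, and the visible floor is empty. The other three are behind the +x wall. I'll lower and extend the arm to gain wrist range, then tilt a little more so the camera sees into the corner.

```bash

python3 -m crank '[[[0.013,0.005,-0.018],[0,0,0],1],[[0.013,0.005,-0.018],[0,0,0],1],[[0.013,0.005,-0.018],[0,0,0],1],[[0.013,0.005,-0.018],[0,0,0],1],[[0.013,0.005,-0.018],[0,0,0],1]]' 
python3 - <<'E'
from h import *
s=r.state();print(s['qpos'].round(3));C,t=case_pose();print(C[2].round(3),t+C@[.096,-.061,.005])
E
```

```text
clock: 11.5
tcp_pos: [0.5608, -0.1289, 0.2191]
orientation: [-0.112, 0.946, 0.213, -0.217]
contact_force: [0.2, -0.8, -6.8]
width: 0.0103
finger_force: 99.1
[-0.123  0.747  0.678  1.212 -0.536  1.943  2.327]
[-0.363  0.452  0.815] [ 0.59519563 -0.12877117  0.0930254 ]
```

```bash

python3 -m crank '[[[0,0,0],[-0.025,0.095,0],1],[[0,0,0],[-0.025,0.095,0],1],[[0.005,0,0],[0,0,0],1],[[0,0,0],[0,0,0],1]]' 
python3 - <<'E'
from h import *
s=r.state();print(s['qpos'].round(3));C,t=case_pose();print(C[2].round(3),t+C@[.096,-.061,.005])
a=cam('scene');print('cam in case',(C.T@(a['T'][:3,3]-t)).round(3))
E
```

```text
clock: 11.83
tcp_pos: [0.5649, -0.1288, 0.219]
orientation: [-0.1, 0.937, 0.206, -0.265]
contact_force: [-0.1, -0.8, -5.6]
width: 0.0105
finger_force: 99.3
[-0.102  0.811  0.652  1.127 -0.51   2.028  2.274]
[-0.455  0.439  0.775] [ 0.58673667 -0.13192541  0.09018712]
cam in case [0.577 0.735 0.582]
```

```bash

python3 -m crank '[[[0,0,0],[0,0,0],1],[[0,0,0],[0,0,0],1],[[0,0,0],[0,0,0],1],[[0,0,0],[0,0,0],1]]' 
python3 - <<'E'
from h import *
a=cam('scene');C,t=case_pose()
P=np.array([[100,65,40],[100,-65,40],[96,-61,5],[86,-51,19],[86,-31,19],[86,-11,19],[66,-51,19],[66,-31,19]])/1e3
p=proj(a,t+P@C.T);x0,y0=p.mean(0).astype(int)-[30,35];print(x0,y0)
save(a,'c6.png',(x0,y0,x0+75,y0+60),8)
print(((p-[x0,y0])*8).round(0).tolist())
E
```

```text
clock: 12.22
tcp_pos: [0.5642, -0.1289, 0.22]
orientation: [-0.1, 0.937, 0.206, -0.265]
contact_force: [-0.1, 0.1, -5.9]
width: 0.0107
finger_force: 99.2
235 153
[[399.0, 256.0], [129.0, 306.0], [207.0, 350.0], [210.0, 301.0], [249.0, 294.0], [289.0, 287.0], [229.0, 254.0], [268.0, 247.0]]
```

View pics/c6.png

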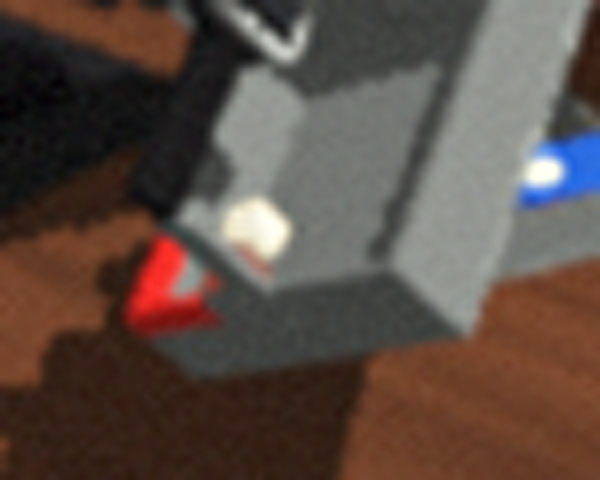

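The cream stone is at crop (255,225), about (60,-33) in the tray. The brick one is directly below it, at (255,262). The rest of the floor and the +x wall strip are empty, so the green and ochre stones must be packed in the hidden red corner. The cover is shut, the case is held at about 39 degrees of tilt, and the red corner is 90 mm up. Handing in.

```bash

python3 -m crank '[[[0,0,0],[0,0,0],1],[[0,0,0],[0,0,0],1],[[0,0,0],[0,0,0],1],[[0,0,0],[0,0,0],1],[[0,0,0],[0,0,0],1]]' 
python3 -c "
from rig import r
print(r.finish_job())"
```

```text
clock: 12.68
tcp_pos: [0.5643, -0.1287, 0.2195]
orientation: [-0.1, 0.937, 0.206, -0.266]
contact_force: [0.3, 0.1, -5.8]
width: 0.0105
finger_force: 99.4
the job is handed in; nothing more can be done
None
```

I handed the job in at 12.7 s: cover snapped shut, case held in the air tilted about 39° to the red corner, turntable things untouched; I saw two stones (cream, brick red) by the corner and inferred the green and ochre, hidden from the camera, from the rest of the tray floor in view being empty.

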